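Set the colour feeder's drip screw

TASK

Get the colour feeder ready to drip: first unscrew the vent cap on top of its can anticlockwise to its open stop, then turn the brass thumbscrew on the valve clockwise until it seats and back it off a quarter turn. Finish still gripping the thumbscrew at that setting, with the vent left open, and leave the blocks and other loose things where they are.

Things in the scene. Friction and masses are not known exactly. Their poses are not given: they have to be found in the camera images.
- feeder: Colour feeder fixed to the table: wooden board 140 x 350 x 12 mm; metal can, 120 mm across, top at height 86 mm, axis at x 0, y +105 mm; brass valve block 48 mm square, top at 68 mm, axis at x 0, y -105 mm; pipe between; low felt tray (22 mm high) on its +x side. Any place and yaw. Origin: centre of the board's underside; x across, y along from valve to can, z up.
- vent_cap (a joint): Turn of the captive vent cap on the can about the vertical, rad: 0 shut, growing anticlockwise seen from above to its open stop at 1.45 (83 degrees). Starts at 0 to 0.2. It does not rise, cannot come off and stays where left (friction 0.05 N m).
- vent_cap_grip (a point): Centre of the vent cap, on its axis, 105 mm above the table: round ribbed steel cap 48 mm across, from 92 to 116 mm above the table, with a low ridge 36 x 7 x 4 mm across its top. Can be gripped by its sides from above in any direction. The frame turns with the cap: z up, y along the ridge; at joint value 0 its axes are the feeder's.
- thumbscrew (a joint): Turn of the thumbscrew about the vertical, rad: 0 seated (hard stop), growing anticlockwise seen from above as it is backed off; a quarter turn off its seat is 1.571. Starts at 1.9 to 3.0. It does not rise or sink noticeably and stays where left (friction 0.06 N m).
- thumbscrew_grip (a point): Centre of the brass thumbscrew's upright wing, on the screw's axis, 106 mm above the table. Wing 10 mm thick (x), 46 long (y), 26 high (93 to 119 mm above the table), a 6 mm pip on top at its +y end. Pinch it across the 10 mm from above. Frame turns with the screw, z up; seated, its axes are the feeder's: wing along the board, pip towards the can; a quarter turn off, it lies across the board.
- block_wide: Bystander: loose wooden printing block 130 x 100 x 35 mm with a wooden handle on top (65 mm high in all). Origin: centre of its underside.
- block_long: Bystander: loose wooden printing block 150 x 60 x 35 mm with a wooden handle on top (65 mm high in all). Origin: centre of its underside.
- block_small: Bystander: loose plain wooden block 40 x 55 x 28 mm standing on the feeder's board between can and valve (top 40 mm above the table). Origin: centre of its underside.
- cup: Bystander: small open brass cup, 64 mm across and 60 mm high, on the table beside the feeder. Origin: centre of its underside.
- brush: Bystander: brush 160 mm long lying on the table beside the feeder. Origin: underside.
- jar: Bystander: loose closed glass jar, 64 mm across and 85 mm high, with a steel lid; not the vent. Origin: centre of its underside.
- spool: Bystander: loose wooden roller 50 mm across and 40 mm high, standing upright. Origin: centre of its underside.

How it is judged:
By the outcome, as a careful person would: the job done as asked, in the order asked, and still so for the second after the job is handed in, while the arm keeps its last pose, push and grip.
It also fails if it takes over 72 s, if anything falls off the work surface, if the arm or the gripper's body presses on something with over 40 N, if the wrist force passes 120 N, or if a joint passes its speed limit or range.

ROBOT

A 7-joint arm with a two-finger parallel gripper is mounted at the origin on the work surface. World frame = base frame: x ahead of the robot, y to its left, z up, the work surface at z = 0. Lengths are in m, angles in rad, forces in N, time in s.
With the tool pointing down it reaches from about 0.4 to 0.925 m from the base axis. Payload 4.1 kg.
Tool frame: the origin (TCP) lies at the very end of the fingers, on their centre line; the grasp point (between the pads) lies ctrl.pinch_z behind it (ctrl.pinch_z is the distance from the TCP to the grasp point, in m); z points along the fingers, y is the line along which they close (so a half turn about z gives the same grasp; the last joint's range is limited). The gripper opens to 85 mm and grips with 20 to 120 N. Pads are 22 mm wide; open, the fingers measure 114 mm over their backs; the gripper's body (76 mm by 85 mm) begins 54 mm behind the grasp point. The pads swing forward as they close: fully open they stand 13 mm farther back than shut.
Start: joints at [-1.402, 0.398, 0.045, 1.537, -0.019, 1.207, -0.051], TCP at [0.172, 0.627, 0.231] pointing down, gripper open.
Joint ranges: [-2.82, 2.82], [-0.49, 2.23], [-1.37, 1.46], [0, 2.46], [-1.36, 4.5], [0.23, 2], [-2.94, 2.94]. Speed limits (rad/s): [2.57, 2.57, 3.14, 3.14, 3.14, 3.14, 3.14].

INTERFACE

Orientations are given as a rotation vector (axis times angle).
In Python, from station import ctrl, eyes gives the robot as it stands.
- The arm moves only by the tool jog_arm, never from a script. Its argument "steps" is a list of rows, each a list of 7 numbers: the shift along the tool's x, y, z in mm, then the turn, a rotation vector about the tool's x, y, z in rad, then the finger opening in mm, from 0 to 85.4. A call has 1 to 20 rows; each row is the pose to reach, as a shift and turn from the pose commanded when the call began, along the tool's axes at that moment; what a row does not reach only later rows make up. A row lasts 1/10 s, in which the tool goes at most 50 mm and 8.59 degrees, less where a joint would pass 70% of its speed; a pose out of reach is approached as far as the arm can. A call with a gripper value outside its range is refused whole. The fingers move at their own pace and stop on an object; "force" is the grip in N (left out, the last holds). Time passes only in rows, so rows that repeat a pose let the fingers close. It gives the time, the measured TCP pose, the force, the opening and the grip force at its end, in the units of the state.
- ctrl.get_state(): the state, without advancing time (a new reading comes with each control period).
- eyes.read_camera(name): name is "side" or "top"; returns a dict with "frame" (420x560x3 uint8, red, green, blue), "K" (3x3 intrinsics, pixels), "eye" and "attitude" of the camera in the world. Camera axes: x right, y up, looking along -z (the intrinsics and any distortion apply to the point x, -y, -z); pixel columns grow to the right and rows downward; lengths in m; the calibration is good to about 2 mm. A picture is of the moment at which its call begins. There is no depth.
- ctrl.sign_off(): hands the job in; it is judged then, once.
The state is a dict: "t": time; "qpos": joint angles; "qvel": joint speeds; "tau": joint torques, N m; "ee_pos": TCP position; "eef_rot": TCP orientation; "contact_force": force on the tool from outside, world axes, zero at the start; "moment": the same for the moment, N m; "finger_gap": finger opening in m; "grip_force": force on a finger pad.
Only numpy, scipy, OpenCV 4.12 (cv2) and the standard library are available. Lean on these libraries where they do the work, as an engineer would, in place of code of your own. Each camera call takes 0.05 s, during which the arm holds its last target. There are 200 camera calls.

## Working session

There is one attempt and no reset: what is moved stays moved. The work goes in short steps, Python scripts to look and compute and a tool call to move; the robot and the scene stay as the last step left them, time stands still between calls to the robot, and variables do not carry over. Pictures are saved under pics/ and viewed, at most 10 in all, crops included, and the job is handed in when it is done.

Besides the shell and the picture viewer there is one more tool, called after "Emit:" as name(argument=value, ...), one argument or row to a line, values as JSON. jog_arm: Moves the arm, as the interface text tells. Its arguments: {"type":"object","properties":{"steps":{"type":"array"},"force":{"type":"number"}},"required":["steps"]}

```bash
mkdir -p pics; ls; cat > h.py <<'E'
import numpy as np, cv2
from scipy.spatial.transform import Rotation as R
from station import ctrl, eyes
def rot(a):
    a=np.array(a,float)
    return a if a.shape==(3,3) else (R.from_rotvec(a).as_matrix() if a.size==3 else R.from_quat(a).as_matrix())
def snap(name,fn):
    c=eyes.read_camera(name); cv2.imwrite('pics/'+fn,c['frame'][:,:,::-1])
    np.savez('pics/'+fn+'.npz',**{k:np.array(v) for k,v in c.items() if k!='frame'})
    return c
def ray(c,u,v,z):
    K=np.array(c['K']);d=np.linalg.inv(K)@[u,v,1]; d=rot(c['attitude'])@[d[0],-d[1],-d[2]]
    e=np.array(c['eye']); return e+d*(z-e[2])/d[2]
E
python3 - <<'E'
from h import *
for n in('top','side'):
    c=snap(n,n+'1.png'); print({k:(np.round(v,3).tolist() if not isinstance(v,str) else v) for k,v in c.items() if k!='frame'})
s=ctrl.get_state(); print(s, ctrl.pinch_z)
E
```

```text
pics
{'K': [[402.264, 0.0, 289.106], [0.0, 402.264, 209.822], [0.0, 0.0, 1.0]], 'eye': [0.331, -0.002, 1.157], 'attitude': [0.173, -0.161, -1.483]}
{'K': [[486.956, 0.0, 280.683], [0.0, 486.956, 208.195], [0.0, 0.0, 1.0]], 'eye': [0.195, -1.017, 0.834], 'attitude': [0.961, -0.157, -0.294]}
{'t': 0.1, 'qpos': array([-1.40201644,  0.39910636,  0.04503368,  1.53773383, -0.01869146,
        1.20689826, -0.05068564]), 'qvel': array([-0.00014318, -0.00092234,  0.00033771, -0.00472303,  0.00058742,
        0.00057449, -0.00205403]), 'tau': array([ 3.85520136e-03, -4.76263011e+01,  1.37024213e+00, -2.54946613e+01,
        1.20129148e-02,  5.01141723e-03, -2.10443238e-05]), 'ee_pos': array([0.17181285, 0.62630267, 0.23038382]), 'eef_rot': array([-4.19152151e-01, -3.11339897e+00,  2.70389772e-03]), 'contact_force': array([-0.62973252,  0.45275536,  0.69215559]), 'moment': array([-0.07112023,  0.03696439,  0.03647922]), 'grip_force': 0.0, 'finger_gap': 0.08571984488459963} 0.0187
```

View pics/top1.png

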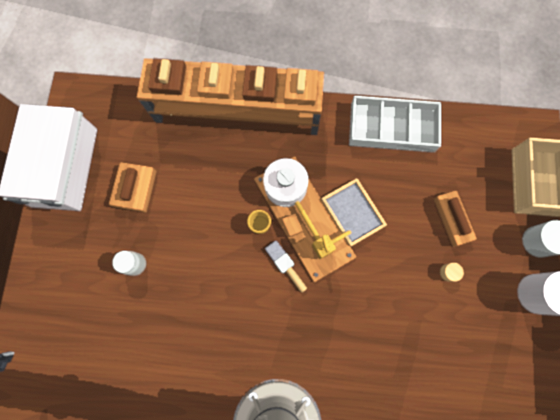

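View pics/side1.png

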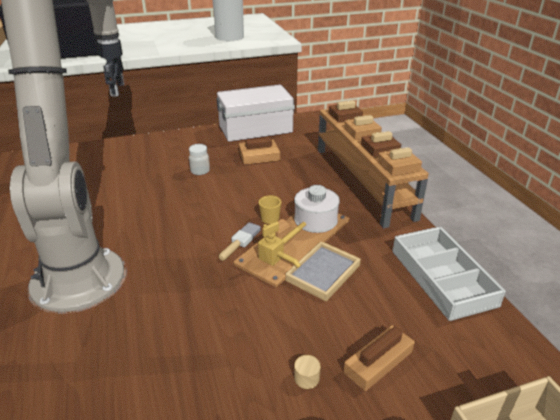

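The top view shows the feeder with its can and cap near (286,178) and the valve and thumbscrew near (326,243). The jar is at (128,263) and the cup at (259,222). I'll zoom in next.

```bash
python3 - <<'E'
from h import *
a=cv2.imread('pics/top1.png')[150:290,240:400]; b=cv2.imread('pics/side1.png')[175:295,230:370]
a=cv2.resize(a,(640,560),interpolation=cv2.INTER_CUBIC); cv2.imwrite('pics/topz.png',a)
b=cv2.resize(b,(700,600),interpolation=cv2.INTER_CUBIC); cv2.imwrite('pics/sidez.png',b)
E
```

```text
(no output)
```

View pics/topz.png

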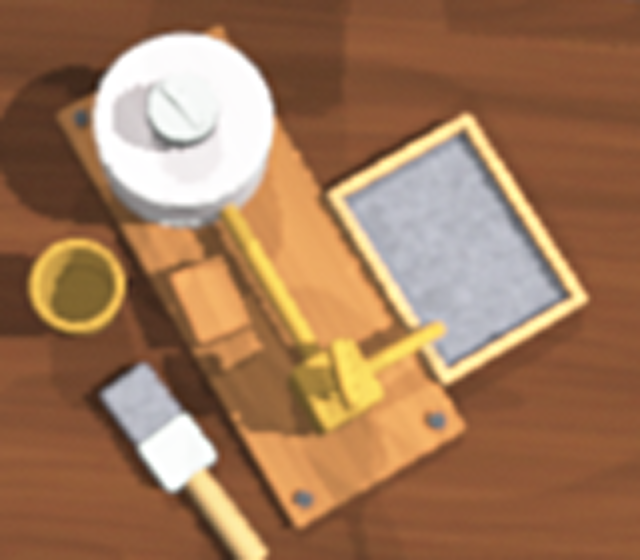

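View pics/sidez.png

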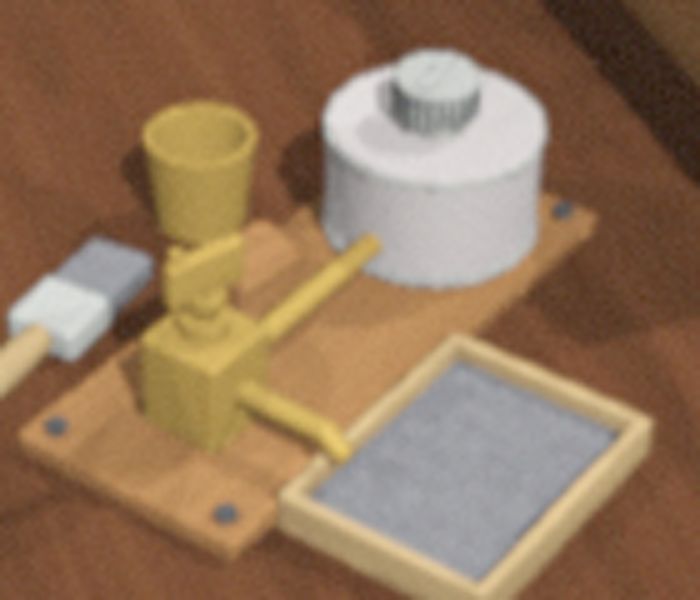

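The zoom shows the cap top centre at topz (183,108), with its ridge running (163,88) to (205,133). Board corners are at (60,115), (297,528) and (465,428). In sidez the wing runs (165,268) to (243,240).

```bash
cat > m.py <<'E'
from h import *
def L(fn): return np.load('pics/'+fn+'.png.npz')
def T(u,v,z): return ray(L('top1'),240+(u+.5)/4-.5,150+(v+.5)/4-.5,z)
def S(u,v,z): return ray(L('side1'),230+(u+.5)/5-.5,175+(v+.5)/5-.5,z)
ang=lambda a,b:np.degrees(np.arctan2(*(b-a)[[1,0]]))
a,b,c=T(60,115,.012),T(297,528,.012),T(465,428,.012)
print('board',a,b,c,'yaw y-axis ang',ang(b,a),'x ang',ang(b,c),np.linalg.norm(a-b),np.linalg.norm(c-b))
cen=(a+c)/2; y=(a-b)/np.linalg.norm(a-b)
print('cen',cen,'can',cen+.105*y,'valve',cen-.105*y)
print('cap top',T(183,106,.116),'side',S(436,74,.116))
print('ridge ang',ang(T(163,88,.12),T(205,133,.12)), ang(T(205,133,.12),T(163,88,.12)))
p,q=S(165,268,.119),S(243,240,.119)
print('wing side',p,q,ang(p,q),np.linalg.norm(p-q),(p+q)/2)
print('cup',T(78,285,.06),'tray/pipe')
E
python3 m.py
```

```text
board [0.66825652 0.1264376  0.012     ] [ 0.38170365 -0.06915044  0.012     ] [ 0.46123927 -0.18334327  0.012     ] yaw y-axis ang 34.31567862945129 x ang -55.14268648014838 0.34693980102053545 0.13916148145170426
cen [ 0.56474789 -0.02845284  0.012     ] can [0.65147202 0.03074113 0.012     ] valve [ 0.47802377 -0.0876468   0.012     ]
cap top [0.6507094  0.03267959 0.116     ] side [0.65065174 0.03363665 0.116     ]
ridge ang -133.42702797918992 46.5729720208101
wing side [ 0.45589313 -0.09513842  0.119     ] [ 0.49946654 -0.08496401  0.119     ] 13.143092882797536 0.044745515032621835 [ 0.47767983 -0.09005121  0.119     ]
cup [0.53292086 0.09637092 0.06      ] tray/pipe
```

```bash
cat > go.py <<'E'
import sys
from h import *
# usage: go.py x y z yawdeg(tool y axis) -> shift mm (tool axes), rotvec
def plan(x,y,z,yaw):
    s=ctrl.get_state(); A=rot(s['eef_rot']); t=np.radians(yaw)
    Y=np.array([np.cos(t),np.sin(t),0]); Z=np.array([0,0,-1.]); B=np.c_[np.cross(Y,Z),Y,Z]
    print('t',round(s['t'],2),'pos',s['ee_pos'].round(4),'yaw',np.degrees(np.arctan2(A[1,1],A[0,1])).round(2),'q1,q7',s['qpos'][[0,6]].round(2),'F',s['contact_force'].round(1),'M',s['moment'].round(2),'gap',round(s['finger_gap'],4),'grip',round(s['grip_force'],1))
    print('shift',(A.T@([x,y,z]-s['ee_pos'])*1000).round(1),'rv',R.from_matrix(A.T@B).as_rotvec().round(4))
plan(*map(float,sys.argv[1:5]))
E
python3 go.py .651 .0325 .2 -40
```

```text
t 0.1 pos [0.1718 0.6263 0.2304] yaw 74.66 q1,q7 [-1.4  -0.05] F [-0.6  0.5  0.7] M [-0.07  0.04  0.04] gap 0.0857 grip 0.0
shift [-619.2 -445.9   31.2] rv [-1.0000e-03  1.8000e-03  2.0013e+00]
```

Emit:
jog_arm(
  steps=[
    [-15,-11,0,0,0,0.05,70],
    [-45,-32,1,0,0,0.15,70],
    [-80,-58,3,0,0,0.26,70],
    [-117,-84,5,0,0,0.38,70],
    [-154,-111,7,0,0,0.5,70],
    [-191,-138,9,0,0,0.62,70],
    [-228,-164,11,0,0,0.74,70],
    [-265,-191,13,0,0,0.86,70],
    [-302,-218,15,0,0,0.98,70],
    [-339,-244,17,0,0,1.1,70],
    [-376,-271,19,0,0,1.22,70],
    [-413,-298,21,0,0,1.34,70],
    [-450,-324,23,0,0,1.46,70],
    [-487,-351,25,0,0,1.58,70],
    [-524,-378,27,0,0,1.7,70],
    [-558,-402,28,0,0,1.81,70],
    [-588,-424,30,0,0,1.91,70],
    [-610,-440,31,0,0,1.98,70],
    [-619,-446,31,0,0,2.0,70],
    [-619,-446,31,0,0,2.0,70],
  ],
  force=40,
)

```text
t: 2.1
ee_pos: [0.6507, 0.0306, 0.2002]
eef_rot: [2.848, 1.324, -0.001]
contact_force: [0.6, 0.4, 0.3]
finger_gap: 0.0699
grip_force: 0.0
```

```bash
python3 go.py .651 .0325 .095 -40; python3 - <<'E'
from h import *
a=snap('top','top2.png')['frame'][150:290,240:400,::-1]; b=snap('side','side2.png')['frame'][150:290,220:380,::-1]
cv2.imwrite('pics/z2.png',np.hstack([cv2.resize(i,(400,350),interpolation=cv2.INTER_CUBIC) for i in(a,b)]))
E
```

```text
t 2.1 pos [0.6507 0.0306 0.2002] yaw -40.14 q1,q7 [-0.58 -0.54] F [0.6 0.4 0.3] M [-0.06 -0.   -0.03] gap 0.0699 grip 0.0
shift [  1.7  -1.  105.2] rv [ 0.0002  0.0009 -0.0024]
```

View pics/z2.png

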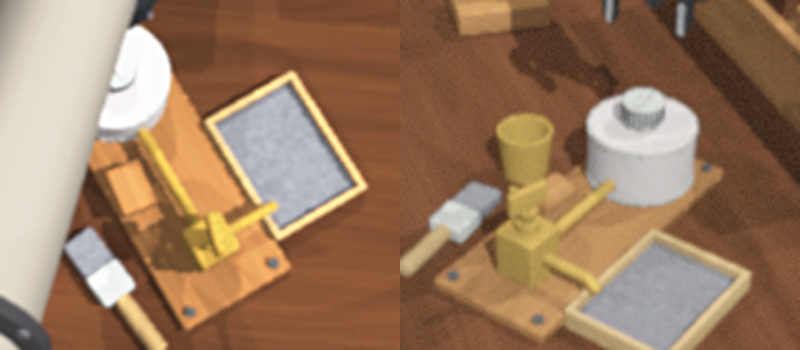

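The fingers hover over the cap, with tips at about (304,158) and (333,164) in the side image. The feeder is undisturbed.

```bash
python3 - <<'E'
from m import *
print(ray(L('side2'),318.6,161,.208))
E
```

```text
board [0.66825652 0.1264376  0.012     ] [ 0.38170365 -0.06915044  0.012     ] [ 0.46123927 -0.18334327  0.012     ] yaw y-axis ang 34.31567862945129 x ang -55.14268648014838 0.34693980102053545 0.13916148145170426
cen [ 0.56474789 -0.02845284  0.012     ] can [0.65147202 0.03074113 0.012     ] valve [ 0.47802377 -0.0876468   0.012     ]
cap top [0.6507094  0.03267959 0.116     ] side [0.65065174 0.03363665 0.116     ]
ridge ang -133.42702797918992 46.5729720208101
wing side [ 0.45589313 -0.09513842  0.119     ] [ 0.49946654 -0.08496401  0.119     ] 13.143092882797536 0.044745515032621835 [ 0.47767983 -0.09005121  0.119     ]
cup [0.53292086 0.09637092 0.06      ] tray/pipe
[0.64953657 0.02884804 0.208     ]
```

Emit:
jog_arm(
  steps=[
    [2,-1,20,0,0,0,70],
    [2,-1,45,0,0,0,70],
    [2,-1,70,0,0,0,70],
    [2,-1,90,0,0,0,70],
    [2,-1,100,0,0,0,70],
    [2,-1,105,0,0,0,70],
    [2,-1,105,0,0,0,70],
  ],
)

```text
t: 2.9
ee_pos: [0.6512, 0.0362, 0.0954]
eef_rot: [-2.845, -1.331, -0.0]
contact_force: [0.3, -0.8, 0.4]
finger_gap: 0.0701
grip_force: 0.0
```

```bash
python3 go.py .651 .0325 .095 -40
```

```text
t 2.9 pos [0.6512 0.0362 0.0954] yaw -39.85 q1,q7 [-0.55 -0.49] F [ 0.3 -0.8  0.4] M [ 0.03 -0.02  0.  ] gap 0.0701 grip 0.0
shift [-3.   2.2  0.4] rv [-0.0005 -0.0004  0.0025]
```

Correct by 3 mm, then close.

Emit:
jog_arm(
  steps=[
    [-3,2,0,0,0,0,70],
    [-3,2,0,0,0,0,70],
    [-3,2,0,0,0,0,60],
    [-3,2,0,0,0,0,50],
    [-3,2,0,0,0,0,40],
    [-3,2,0,0,0,0,40],
    [-3,2,0,0,0,0,40],
    [-3,2,0,0,0,0,40],
    [-3,2,0,0,0,0,40],
  ],
  force=40,
)

```text
t: 3.8
ee_pos: [0.651, 0.0319, 0.096]
eef_rot: [-2.846, -1.329, -0.0]
contact_force: [-3.1, 0.6, 5.0]
finger_gap: 0.0466
grip_force: 40.9
```

```bash
python3 go.py .651 .0325 .095 38
```

```text
t 3.8 pos [0.651  0.0319 0.096 ] yaw -39.93 q1,q7 [-0.54 -0.49] F [-3.1  0.6  5. ] M [ 0.15  0.55 -0.03] gap 0.0466 grip 40.9
shift [ 0.5 -0.4  1. ] rv [-2.0000e-04 -1.0000e-03 -1.3602e+00]
```

Emit:
jog_arm(
  steps=[
    [0,0,0,0,0,-0.06,40],
    [0,0,0,0,0,-0.14,40],
    [0,0,0,0,0,-0.22,40],
    [0,0,0,0,0,-0.3,40],
    [0,0,0,0,0,-0.38,40],
    [0,0,0,0,0,-0.46,40],
    [0,0,0,0,0,-0.54,40],
    [0,0,0,0,0,-0.62,40],
    [0,0,0,0,0,-0.7,40],
    [0,0,0,0,0,-0.78,40],
    [0,0,0,0,0,-0.86,40],
    [0,0,0,0,0,-0.94,40],
    [0,0,0,0,0,-1.0,40],
    [0,0,0,0,0,-1.06,40],
    [0,0,0,0,0,-1.1,40],
    [0,0,0,0,0,-1.12,40],
    [0,0,0,0,0,-1.12,40],
  ],
)

```text
t: 5.5
ee_pos: [0.6502, 0.032, 0.096]
eef_rot: [-1.704, -2.637, 0.0]
contact_force: [-5.0, 0.2, 6.7]
finger_gap: 0.0468
grip_force: 41.2
```

```bash
python3 go.py .651 .0325 .096 38
```

```text
t 5.5 pos [0.6502 0.032  0.096 ] yaw 24.27 q1,q7 [-0.36  0.48] F [-5.   0.2  6.7] M [0.17 0.89 0.11] gap 0.0468 grip 41.2
shift [0.2 0.9 0. ] rv [-0.0011 -0.0019 -0.2397]
```

Emit:
jog_arm(
  steps=[
    [0,0,0,0,0,-0.04,40],
    [0,0,0,0,0,-0.08,40],
    [0,0,0,0,0,-0.11,40],
    [0,0,0,0,0,-0.14,40],
    [0,0,0,0,0,-0.17,40],
    [0,0,0,0,0,-0.2,40],
    [0,0,0,0,0,-0.2,40],
  ],
)

```text
t: 6.2
ee_pos: [0.6504, 0.0314, 0.096]
eef_rot: [-1.437, -2.792, -0.001]
contact_force: [-3.7, 0.1, 6.7]
finger_gap: 0.0465
grip_force: 41.2
```

```bash
python3 go.py .651 .0325 .096 38
```

```text
t 6.2 pos [0.6504 0.0314 0.096 ] yaw 35.51 q1,q7 [-0.33  0.66] F [-3.7  0.1  6.7] M [ 0.04  0.77 -0.72] gap 0.0465 grip 41.2
shift [ 0.5  1.1 -0. ] rv [-0.0002 -0.0018 -0.0434]
```

Emit:
jog_arm(
  steps=[
    [0,0,0,0,0,0,55],
    [0,0,0,0,0,0,65],
    [0,0,0,0,0,0,70],
    [0,0,0,0,0,0,70],
    [0,0,-20,0,0,0,70],
    [0,0,-50,0,0,0,70],
    [0,0,-85,0,0,0,70],
    [0,0,-105,0,0,0,70],
    [0,0,-105,0,0,0,70],
    [0,0,-105,0,0,0,70],
  ],
)

```text
t: 7.2
ee_pos: [0.6509, 0.0317, 0.2]
eef_rot: [-1.433, -2.795, -0.0]
contact_force: [0.3, 1.3, 0.0]
finger_gap: 0.0699
grip_force: 0.0
```

```bash
python3 go.py .478 -.089 .2 103
```

```text
t 7.2 pos [0.6509 0.0317 0.2   ] yaw 35.71 q1,q7 [-0.35  0.63] F [0.3 1.3 0. ] M [-0.02  0.01  0.07] gap 0.0699 grip 0.0
shift [   2.9 -210.8   -0. ] rv [ 2.0000e-04 -1.0000e-04 -1.1745e+00]
```

Emit:
jog_arm(
  steps=[
    [0,-12,0,0,0,-0.07,60],
    [1,-32,0,0,0,-0.18,50],
    [1,-54,0,0,0,-0.3,45],
    [1,-76,0,0,0,-0.42,45],
    [1,-98,0,0,0,-0.54,45],
    [2,-120,0,0,0,-0.66,45],
    [2,-142,0,0,0,-0.78,45],
    [2,-164,0,0,0,-0.9,45],
    [3,-185,0,0,0,-1.02,45],
    [3,-201,0,0,0,-1.11,45],
    [3,-209,0,0,0,-1.16,45],
    [3,-211,0,0,0,-1.174,45],
    [3,-211,0,0,0,-1.174,45],
    [3,-211,0,0,0,-1.174,45],
  ],
)

```text
t: 8.6
ee_pos: [0.4781, -0.0885, 0.1997]
eef_rot: [0.355, -3.121, -0.001]
contact_force: [0.5, 0.8, 0.4]
finger_gap: 0.0451
grip_force: 0.0
```

```bash
python3 - <<'E'
from h import *
a=snap('top','top3.png')['frame'][150:290,240:400,::-1]; b=snap('side','side3.png')['frame'][175:295,220:360,::-1]
cv2.imwrite('pics/z3.png',np.hstack([cv2.resize(a,(343,300),interpolation=cv2.INTER_CUBIC),cv2.resize(b,(350,300),interpolation=cv2.INTER_CUBIC)]))
E
python3 go.py .478 -.089 .09 103
```

```text
t 8.7 pos [ 0.4783 -0.0885  0.1999] yaw 103.0 q1,q7 [-0.09  1.92] F [-0.3 -0.6 -0.5] M [0.01 0.   0.  ] gap 0.0451 grip 0.0
shift [  0.3  -0.4 109.9] rv [ 0.0003 -0.0004 -0.0001]
```

View pics/z3.png

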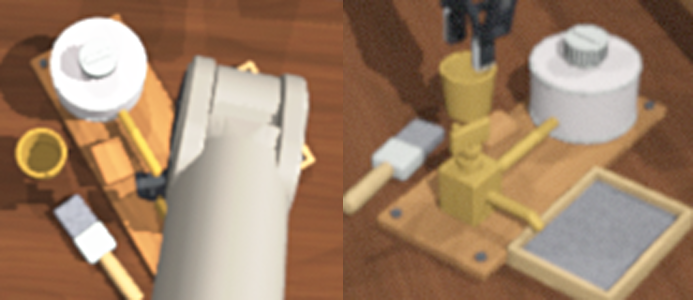

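The cap is visible at (99,60) and its ridge now runs roughly across the image. The gripper is above the thumbscrew, and the feeder and cup are unmoved. I'll zoom in on the cap to check it is fully open.

```bash
python3 - <<'E'
from h import *
f=cv2.imread('pics/top3.png')[163:193,271:301]; g=cv2.imread('pics/side3.png')[175:215,295:335]
cv2.imwrite('pics/z4.png',np.hstack([cv2.resize(f,(360,360),interpolation=cv2.INTER_CUBIC),cv2.resize(g,(360,360),interpolation=cv2.INTER_CUBIC)]))
E
```

```text
(no output)
```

View pics/z4.png

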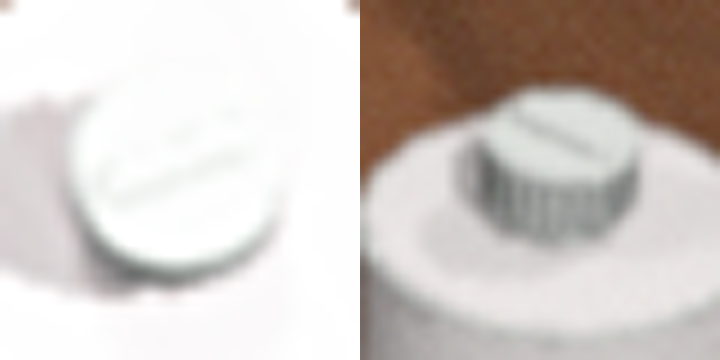

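Emit:
jog_arm(
  steps=[
    [0,0,20,0,0,0,45],
    [0,0,50,0,0,0,45],
    [0,0,80,0,0,0,45],
    [0,0,100,0,0,0,45],
    [0,0,108,0,0,0,45],
    [0,0,110,0,0,0,45],
    [0,0,110,0,0,0,30],
    [0,0,110,0,0,0,15],
    [0,0,110,0,0,0,5],
    [0,0,110,0,0,0,5],
    [0,0,110,0,0,0,5],
    [0,0,110,0,0,0,5],
    [0,0,110,0,0,0,5],
  ],
  force=40,
)

```text
t: 10.0
ee_pos: [0.4788, -0.0884, 0.0915]
eef_rot: [-0.355, 3.119, 0.001]
contact_force: [-2.7, 2.3, 6.0]
finger_gap: 0.0182
grip_force: 39.3
```

```bash
python3 go.py .478 -.089 .09 103
```

```text
t 10.0 pos [ 0.4788 -0.0884  0.0915] yaw 102.98 q1,q7 [-0.07  1.96] F [-2.7  2.3  6. ] M [ 0.63  0.33 -0.01] gap 0.0182 grip 39.3
shift [ 0.9 -0.4  1.4] rv [ 0.0006  0.0021 -0.0003]
```

The cap ridge in the top crop runs (120,205) to (245,155), sloping about 22°. That matches the roughly 24° expected at the open stop, so the vent is open. The wing grip reads 18 mm instead of 10, so I'll wait and check again.

Emit:
jog_arm(
  steps=[
    [0,0,0,0,0,0,5],
    [0,0,0,0,0,0,5],
    [0,0,0,0,0,0,5],
  ],
)

```text
t: 10.3
ee_pos: [0.4788, -0.0884, 0.0914]
eef_rot: [-0.355, 3.119, 0.001]
contact_force: [-1.2, 2.6, 6.0]
finger_gap: 0.0181
grip_force: 39.3
```

```bash
python3 go.py .478 -.089 .09 103;python3 - <<'E'
from h import *
f=snap('side','side5.png')['frame'][205:265,240:310,::-1]
cv2.imwrite('pics/z5.png',cv2.resize(f,(560,480),interpolation=cv2.INTER_CUBIC))
E
```

```text
t 10.3 pos [ 0.4788 -0.0884  0.0914] yaw 102.98 q1,q7 [-0.07  1.96] F [-1.2  2.6  6. ] M [ 0.66  0.32 -0.02] gap 0.0181 grip 39.3
shift [ 0.9 -0.4  1.4] rv [ 0.0006  0.0021 -0.0003]
```

View pics/z5.png

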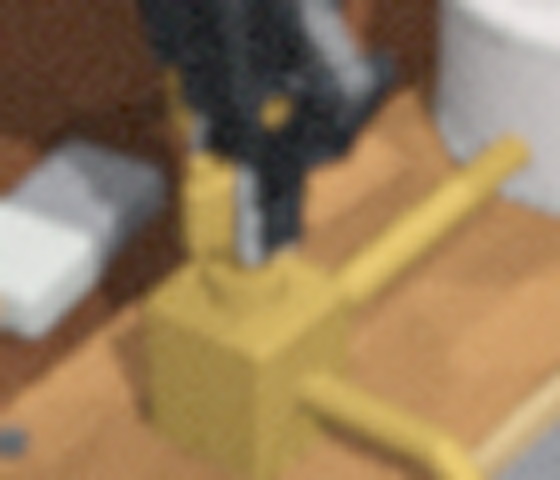

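The fingertips reach the foot of the wing, near (250,260), so they may be pinching the neck below 93 mm. I'll regrip slightly higher.

Emit:
jog_arm(
  steps=[
    [0,0,0,0,0,0,25],
    [0,0,0,0,0,0,35],
    [0,0,0,0,0,0,40],
    [0,0,-4,0,0,0,40],
    [0,0,-7,0,0,0,40],
    [0,0,-7,0,0,0,30],
    [0,0,-7,0,0,0,20],
    [0,0,-7,0,0,0,10],
    [0,0,-7,0,0,0,2],
    [0,0,-7,0,0,0,2],
    [0,0,-7,0,0,0,2],
    [0,0,-7,0,0,0,2],
  ],
  force=40,
)

```text
t: 11.55
ee_pos: [0.478, -0.0885, 0.0974]
eef_rot: [0.355, -3.121, -0.001]
contact_force: [-0.5, 2.8, 3.1]
finger_gap: 0.0093
grip_force: 40.4
```

```bash
python3 go.py .478 -.089 .09 103
```

```text
t 11.55 pos [ 0.478  -0.0885  0.0974] yaw 102.97 q1,q7 [-0.07  1.96] F [-0.5  2.8  3.1] M [ 0.67  0.21 -0.06] gap 0.0093 grip 40.4
shift [ 0.1 -0.5  7.4] rv [ 0.0008  0.0001 -0.0005]
```

The gap is now 9.3 mm, so the wing is pinched. Next I'll turn it clockwise.

Emit:
jog_arm(
  steps=[
    [0,0,0,0,0,0.06,2],
    [0,0,0,0,0,0.16,2],
    [0,0,0,0,0,0.28,2],
    [0,0,0,0,0,0.4,2],
    [0,0,0,0,0,0.52,2],
    [0,0,0,0,0,0.64,2],
    [0,0,0,0,0,0.76,2],
    [0,0,0,0,0,0.88,2],
    [0,0,0,0,0,1.0,2],
    [0,0,0,0,0,1.12,2],
    [0,0,0,0,0,1.24,2],
    [0,0,0,0,0,1.36,2],
    [0,0,0,0,0,1.48,2],
    [0,0,0,0,0,1.6,2],
    [0,0,0,0,0,1.72,2],
    [0,0,0,0,0,1.84,2],
    [0,0,0,0,0,1.96,2],
    [0,0,0,0,0,2.05,2],
    [0,0,0,0,0,2.1,2],
    [0,0,0,0,0,2.1,2],
  ],
)

```text
t: 13.55
ee_pos: [0.478, -0.0885, 0.0974]
eef_rot: [-2.53, -1.861, -0.0]
contact_force: [-0.9, 4.0, 3.6]
finger_gap: 0.0091
grip_force: 40.5
```

```bash
python3 go.py .478 -.089 .0974 -55.5
```

```text
t 13.55 pos [ 0.478  -0.0885  0.0974] yaw -17.33 q1,q7 [-0.41  0.03] F [-0.9  4.   3.6] M [ 0.73  0.26 -0.03] gap 0.0091 grip 40.5
shift [-0.4  0.1 -0. ] rv [-5.000e-04 -4.000e-04  6.662e-01]
```

Emit:
jog_arm(
  steps=[
    [0,0,0,0,0,0.06,2],
    [0,0,0,0,0,0.14,2],
    [0,0,0,0,0,0.22,2],
    [0,0,0,0,0,0.3,2],
    [0,0,0,0,0,0.38,2],
    [0,0,0,0,0,0.45,2],
    [0,0,0,0,0,0.5,2],
    [0,0,0,0,0,0.55,2],
    [0,0,0,0,0,0.6,2],
    [0,0,0,0,0,0.6,2],
  ],
)

```text
t: 14.55
ee_pos: [0.4781, -0.0885, 0.0974]
eef_rot: [-2.967, -1.031, -0.0]
contact_force: [-0.9, 3.7, 4.3]
finger_gap: 0.0093
grip_force: 40.5
```

```bash
python3 go.py .478 -.089 .0974 -55.5
```

```text
t 14.55 pos [ 0.4781 -0.0885  0.0974] yaw -51.66 q1,q7 [-0.52 -0.5 ] F [-0.9  3.7  4.3] M [ 0.79  0.22 -0.09] gap 0.0093 grip 40.5
shift [-0.3  0.3 -0. ] rv [-0.0007 -0.0003  0.0671]
```

No stop yet, so I'll continue in small steps.

Emit:
jog_arm(
  steps=[
    [0,0,0,0,0,0.03,2],
    [0,0,0,0,0,0.06,2],
    [0,0,0,0,0,0.08,2],
    [0,0,0,0,0,0.1,2],
    [0,0,0,0,0,0.1,2],
    [0,0,0,0,0,0.1,2],
  ],
)

```text
t: 15.15
ee_pos: [0.4781, -0.0886, 0.0974]
eef_rot: [-3.014, -0.885, 0.001]
contact_force: [-1.1, 4.3, 6.1]
finger_gap: 0.0093
grip_force: 47.7
```

```bash
python3 go.py .478 -.089 .0974 -55.5
```

```text
t 15.15 pos [ 0.4781 -0.0886  0.0974] yaw -57.28 q1,q7 [-0.54 -0.59] F [-1.1  4.3  6.1] M [0.93 0.21 0.72] gap 0.0093 grip 47.7
shift [-0.3  0.3 -0. ] rv [-0.0002  0.0003 -0.0311]
```

It seated: Mz rose to 0.72 at yaw -57.3°. Next I'll ease back to find the yaw where the stop torque vanishes.

Emit:
jog_arm(
  steps=[
    [0,0,0,0,0,-0.015,2],
    [0,0,0,0,0,-0.015,2],
    [0,0,0,0,0,-0.015,2],
  ],
)

```text
t: 15.45
ee_pos: [0.4781, -0.0886, 0.0974]
eef_rot: [-3.008, -0.906, 0.0]
contact_force: [-0.5, 4.6, 6.1]
finger_gap: 0.009
grip_force: 43.0
```

```bash
python3 go.py .478 -.089 .0974 34
```

```text
t 15.45 pos [ 0.4781 -0.0886  0.0974] yaw -56.48 q1,q7 [-0.54 -0.58] F [-0.5  4.6  6.1] M [0.95 0.24 0.55] gap 0.009 grip 43.0
shift [-0.3  0.3 -0. ] rv [-3.0000e-04 -3.0000e-04 -1.5793e+00]
```

Emit:
jog_arm(
  steps=[
    [0,0,0,0,0,-0.015,2],
    [0,0,0,0,0,-0.015,2],
    [0,0,0,0,0,-0.015,2],
  ],
)

```text
t: 15.75
ee_pos: [0.4781, -0.0886, 0.0974]
eef_rot: [-3.001, -0.925, -0.0]
contact_force: [-1.3, 4.4, 4.8]
finger_gap: 0.0091
grip_force: 40.8
```

```bash
python3 go.py .478 -.089 .0974 34
```

```text
t 15.75 pos [ 0.4781 -0.0886  0.0974] yaw -55.73 q1,q7 [-0.54 -0.57] F [-1.3  4.4  4.8] M [1.   0.21 0.12] gap 0.0091 grip 40.8
shift [-0.3  0.3 -0. ] rv [-2.0000e-04 -8.0000e-04 -1.5661e+00]
```

The torque vanishes near yaw -55.5°, which agrees with the board estimate. The target yaw is therefore +34.5°.

Emit:
jog_arm(
  steps=[
    [0,0,0,0,0,-0.05,2],
    [0,0,0,0,0,-0.14,2],
    [0,0,0,0,0,-0.24,2],
    [0,0,0,0,0,-0.34,2],
    [0,0,0,0,0,-0.44,2],
    [0,0,0,0,0,-0.54,2],
    [0,0,0,0,0,-0.64,2],
    [0,0,0,0,0,-0.74,2],
    [0,0,0,0,0,-0.84,2],
    [0,0,0,0,0,-0.94,2],
    [0,0,0,0,0,-1.04,2],
    [0,0,0,0,0,-1.14,2],
    [0,0,0,0,0,-1.24,2],
    [0,0,0,0,0,-1.34,2],
    [0,0,0,0,0,-1.43,2],
    [0,0,0,0,0,-1.5,2],
    [0,0,0,0,0,-1.54,2],
    [0,0,0,0,0,-1.56,2],
    [0,0,0,0,0,-1.57,2],
    [0,0,0,0,0,-1.57,2],
  ],
)

```text
t: 17.75
ee_pos: [0.478, -0.0885, 0.0974]
eef_rot: [-1.47, -2.776, -0.002]
contact_force: [-1.8, 5.1, 5.2]
finger_gap: 0.009
grip_force: 40.7
```

Emit:
jog_arm(
  steps=[
    [0,0,0,0,0,0,2],
    [0,0,0,0,0,0,2],
  ],
)

```text
t: 17.95
ee_pos: [0.478, -0.0886, 0.0974]
eef_rot: [-1.47, -2.776, -0.001]
contact_force: [-0.7, 4.3, 6.3]
finger_gap: 0.0093
grip_force: 40.7
```

```bash
python3 go.py .478 -.089 .0974 34.5;python3 - <<'E'
from h import *
a=snap('top','top6.png')['frame'][150:290,240:400,::-1]; b=snap('side','side6.png')['frame'][175:295,220:360,::-1]
cv2.imwrite('pics/z6.png',np.hstack([cv2.resize(a,(343,300),interpolation=cv2.INTER_CUBIC),cv2.resize(b,(350,300),interpolation=cv2.INTER_CUBIC)]))
E
```

```text
t 17.95 pos [ 0.478  -0.0886  0.0974] yaw 34.18 q1,q7 [-0.26  0.84] F [-0.7  4.3  6.3] M [0.96 0.28 0.02] gap 0.0093 grip 40.7
shift [-0.4 -0.2 -0. ] rv [ 0.0006 -0.0008 -0.0056]
```

View pics/z6.png

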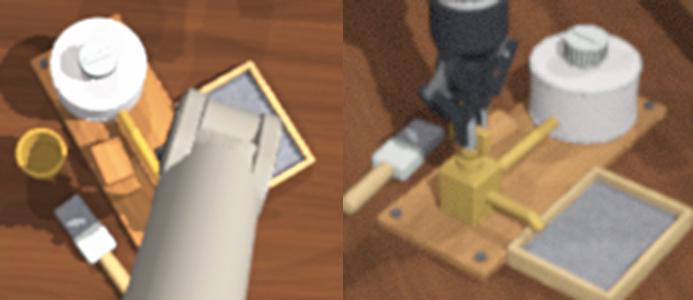

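The wing lies across the board, gripped at (470,140). The cap at (585,40) is still open, and the cup, brush and small block are unmoved. The yaw is 34.2° against a target of 34.5°, so I'm handing in.

```bash
python3 -c "
from station import ctrl
print(ctrl.sign_off())"
```

```text
the job is handed in; nothing more can be done
None
```

The job is handed in: the vent cap was opened to its stop, then the thumbscrew was seated and backed off a quarter turn (measured within about 0.5°), with the gripper still holding it and the nearby loose items unmoved in the last picture.

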